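# Lock the circuit carrier on the bonder stage

### The arm

A 6-joint arm with a two-finger parallel gripper is mounted at the origin on the work surface. World frame = base frame: x ahead of the robot, y to its left, z up, the work surface at z = 0. Lengths are in m, angles in rad, forces in N, time in s.
With the tool pointing down it reaches from about 0.3 to 0.75 m from the base axis. Payload 8.5 kg.
Tool frame: the origin (TCP) lies on the centre line of the jaws, within the pads' length; the fingertips stand 22 mm ahead of it and the grasp point (between the pads) lies 3 mm ahead of it; z points along the fingers, y is the direction in which the jaws open and shut (so a half turn about z gives the same grasp; the last joint's range is limited). The gripper opens to 88 mm and grips with 3 to 60 N. Pads are 18 mm wide; open, the fingers measure 123 mm over their backs; the gripper's body (75 mm by 187 mm) begins 45 mm behind the grasp point.
Start: joints at [0.909, 0.381, 1.297, -0, 1.464, -0.215], TCP at [0.238, 0.496, 0.261] pointing down, gripper open.
Joint ranges: [-3.11, 3.11], [-0.89, 2.33], [0.22, 2.48], [-1.42, 4.56], [0.17, 2.85], [-2.88, 2.88]. Speed limits (rad/s): [2.39, 2.39, 3.14, 3.14, 3.14, 3.14].

### API

Orientations are given as a 3x3 rotation matrix whose columns are the frame's x, y, z axes.
In Python, from workcell import get_state, snapshot, hand_in, boxes_of, silhouettes gives the robot as it stands.
- The arm moves only by the tool carry_out, never from a script. Its argument "rows" is a list of rows, each a list of 3 entries, a list of its own where there are three numbers: the opening, from 0 (shut) to 1 (fully open), then the shift along the tool's x, y, z in m, then the turn, a rotation vector about the tool's x, y, z in rad. A call has 1 to 10 rows; each row is the pose to reach, as a shift and turn from the pose commanded when the call began, along the tool's axes at that moment; what a row does not reach only later rows make up. A row lasts 1/12 s, in which the tool goes at most 41.7 mm and 7.16 degrees, less where a joint would pass 70% of its speed; a pose out of reach is approached as far as the arm can. A call with a gripper value outside its range is refused whole. The fingers move at their own pace and stop on an object; the grip force is fixed at half the most. Time passes only in rows, so rows that repeat a pose let the fingers close. It gives the time, the measured TCP pose, the force and the opening at its end, in the units of the state.
- get_state(): the state, without advancing time (a new reading comes with each control period).
- snapshot(name): name is "scene" or "top" or "wrist"; returns a dict with "pixels" (480x640x3 uint8, red, green, blue), "camera_matrix" (3x3 intrinsics, pixels), "k1" (the pictures are not rectified: a ray, as slopes to the right and down, at radius r is drawn at 1 + k1 r^2 times it, then the intrinsics apply), "position" and "rotation" of the camera in the world. Camera axes: x right, y up, looking along -z (the intrinsics and any distortion apply to the point x, -y, -z); pixel columns grow to the right and rows downward; lengths in m; the calibration is good to about 2 mm. A picture is of the moment at which its call begins. There is no depth.
- hand_in(): hands the job in, once; it reports no verdict.
Trained networks look in the newest picture that a camera, given by its name, has taken for a name from the list of things; names that differ only in an ending like _2 or _b are one class to them, and where a whole thing is asked for, a point or a joint stands for the part that bears it (a point fixed in the world has none). Each returns a list of dicts, best first, with "score" (0 to 1); they miss things now and then, are a little off and sometimes report something else, mostly with a low value. They report only what shows in the picture. A call takes as long as a camera call. They do not tell look-alikes from the thing itself.
- boxes_of(camera, label): "extent" ([centre column, centre row, width, height] in pixels, round what is visible of it).
- silhouettes(camera, label): "pixels" (480x640 bool, what is visible of it) and "extent" ([centre column, centre row, width, height] in pixels, round what is visible of it).
The state is a dict: "clock": time; "joints": joint angles; "qd": joint speeds; "joint_torque": joint torques, N m; "tool_pos": TCP position; "ee_rot": TCP orientation; "wrist_force": force on the tool from outside, world axes, zero at the start; "moment": the same for the moment, N m; "grip_width": opening from 0.0 (shut) to 1.0 (fully open).
Only numpy, scipy, OpenCV 4.12 (cv2) and the standard library are available. Lean on these libraries where they do the work, as an engineer would, in place of code of your own. Each camera call takes 0.05 s, during which the arm holds its last target. There are 200 camera calls.

### The job

Lock the circuit carrier on the bonder's work stage: press the coloured push-lock pins down lightly, one after the other, first blue, then yellow, then red, so that each stays down. Leave the black pin up, do not touch the carrier, and leave the post, jar and tweezers where they are.

Things in the scene. Friction and masses are not known exactly. Their poses are not given: they have to be found in the camera images.
- stage: The bonder's fixed work stage: grey base, aluminium top plate 200 mm (its x) by 170 mm (its y), top face 60 mm above the work surface. Origin: centre of its underside; x, y along its sides. It may be turned about the vertical; the four pins stand near its corners, roughly 70 mm from its centre in x and 55 mm in y, and which colour stands at which corner varies.
- carrier: Loose circuit carrier lying in the middle of the stage between the pins: dark plate 116 x 84 x 13 mm with a white ceramic panel carrying small brass and black chips, 0.3 kg. Origin: centre of its underside, which lies on the stage top.
- pin_blue_top (a point): Centre of the flat top of the blue push-lock pin's round cap, at the start 114 mm above the work surface; z is up. Cap 26 mm wide, 10 mm thick, on a thin sprung neck 10 mm above a 44 mm wide brim of the same colour. Pressed down, the cap gives 1.2 N per mm (10 mm at most); from about 3.5 N (3 mm) the whole pin slides down and stays there; let go, only the cap springs back.
- pin_blue (a joint): How far the blue pin (brim and neck, not counting the give of its cap) is pressed down, in m: 0 standing up, 0.012 on its stop. It takes about 3.5 N to slide and stays where it is left. Cap travel from first touch to the stop is about 15 mm; beyond that only the cap's spring is left. It counts as locked from 0.005 on.
- lock_blue: The fixed steel foot, 24 mm diameter and 14 mm tall, that guides the blue pin, with the pin it carries. Origin: centre of its underside, on the stage top (60 mm above the work surface).
- pin_yellow_top (a point): Centre of the flat top of the yellow push-lock pin's round cap, at the start 114 mm above the work surface; z is up. Cap 26 mm wide, 10 mm thick, on a thin sprung neck 10 mm above a 44 mm wide brim of the same colour. Pressed down, the cap gives 1.2 N per mm (10 mm at most); from about 3.5 N (3 mm) the whole pin slides down and stays there; let go, only the cap springs back.
- pin_yellow (a joint): How far the yellow pin (brim and neck, not counting the give of its cap) is pressed down, in m: 0 standing up, 0.012 on its stop. It takes about 3.5 N to slide and stays where it is left. Cap travel from first touch to the stop is about 15 mm; beyond that only the cap's spring is left. It counts as locked from 0.005 on.
- lock_yellow: The fixed steel foot, 24 mm diameter and 14 mm tall, that guides the yellow pin, with the pin it carries. Origin: centre of its underside, on the stage top (60 mm above the work surface).
- pin_red_top (a point): Centre of the flat top of the red push-lock pin's round cap, at the start 114 mm above the work surface; z is up. Cap 26 mm wide, 10 mm thick, on a thin sprung neck 10 mm above a 44 mm wide brim of the same colour. Pressed down, the cap gives 1.2 N per mm (10 mm at most); from about 3.5 N (3 mm) the whole pin slides down and stays there; let go, only the cap springs back.
- pin_red (a joint): How far the red pin (brim and neck, not counting the give of its cap) is pressed down, in m: 0 standing up, 0.012 on its stop. It takes about 3.5 N to slide and stays where it is left. Cap travel from first touch to the stop is about 15 mm; beyond that only the cap's spring is left. It counts as locked from 0.005 on.
- lock_red: The fixed steel foot, 24 mm diameter and 14 mm tall, that guides the red pin, with the pin it carries. Origin: centre of its underside, on the stage top (60 mm above the work surface).
- pin_black_top (a point): Centre of the flat top of the black push-lock pin's round cap, at the start 114 mm above the work surface; z is up. Cap 26 mm wide, 10 mm thick, on a thin sprung neck 10 mm above a 44 mm wide brim of the same colour. Pressed down, the cap gives 1.2 N per mm (10 mm at most); from about 3.5 N (3 mm) the whole pin slides down and stays there; let go, only the cap springs back.
- pin_black (a joint): How far the black pin (brim and neck, not counting the give of its cap) is pressed down, in m: 0 standing up, 0.012 on its stop. It takes about 3.5 N to slide and stays where it is left. Cap travel from first touch to the stop is about 15 mm; beyond that only the cap's spring is left. It is to stay up (below 0.003).
- lock_black: The fixed steel foot, 24 mm diameter and 14 mm tall, that guides the black pin, with the pin it carries. Origin: centre of its underside, on the stage top (60 mm above the work surface).
- post: Loose bystander: turned steel centring post 75 mm tall, 18 mm diameter, on a 48 mm round foot, 0.2 kg, on the table beside the stage. Origin: centre of its underside; z is its axis.
- jar: Loose bystander: small clear jar with a white lid, 52 mm diameter, 38 mm tall, 60 g, on the table beside the stage. Origin: centre of its underside.
- tweezers: Loose bystander: steel tweezers, about 115 mm long and 6 mm high, lying on the table just beyond the stage's far side. Origin: about the middle of the length, on the underside; x points to the tips.
There are look-alikes about, which are no part of the job. What is shaped like the carrier but brown is not meant.

How it is judged:
On the way, in this order (a step that is already met when the one before it is completed fails the run):
1. the blue pin is pressed down (value of joint pin_blue above 0.005 m and value of joint each of pin_yellow, pin_red, pin_black below 0.003 m), for 0.1 s.
2. the yellow pin is pressed down, with those before it still down (value of joint each of pin_blue, pin_yellow above 0.005 m and value of joint each of pin_red, pin_black below 0.003 m), for 0.1 s.
3. the red pin is pressed down, with those before it still down (value of joint each of pin_blue, pin_yellow, pin_red above 0.005 m and value of joint pin_black below 0.003 m), for 0.1 s.
At the end, for the whole second after the job is handed in: The blue, yellow and red pins are down (each at least 5 mm of their 12 mm), the black pin is up (less than 3 mm), the carrier lies at rest within 10 mm of where it was, and the post (upright), jar and tweezers lie at rest within 20 mm of where they were (all of step 3 and distance of carrier from where it was at the start of the episode below 0.01 m and distance of each of post, jar, tweezers from where it was at the start of the episode below 0.02 m and angle between post's own z axis and vertical below 0.3 rad and linear speed of each of carrier, post, jar, tweezers below 0.02 m/s); the robot touches nothing.
It fails at once if a pin is pressed (over 3 mm) out of order: yellow before blue is down, or red before yellow is down ((value of joint pin_yellow above 0.003 m and value of joint pin_blue below 0.005 m) or (value of joint pin_red above 0.003 m and value of joint pin_yellow below 0.005 m)).
It fails at once if the black pin is pressed (over 3 mm) (value of joint pin_black above 0.003 m).
It fails at once if a pin is pushed hard (over 20 N) (contact force between anything else and lock_blue above 20 N or contact force between anything else and lock_yellow above 20 N or contact force between anything else and lock_red above 20 N or contact force between anything else and lock_black above 20 N).
It fails at once if the carrier is touched (over 1 N), shifted or lifted (over 10 mm) (contact force between any of the fingers, the arm and carrier above 1 N or distance of carrier from where it was at the start of the episode above 0.01 m).
It fails at once if the post, jar or tweezers are moved (over 20 mm) or the post is tipped (distance of any of post, jar, tweezers from where it was at the start of the episode above 0.02 m or angle between post's own z axis and vertical above 0.3 rad).
It also fails if it takes over 42 s, if anything falls off the work surface, if the arm or the gripper's body presses on something with over 40 N, if the wrist force passes 120 N, or if a joint passes its speed limit or range.

## Working session

There is one attempt and no reset: what is moved stays moved. The work goes in short steps, Python scripts to look and compute and a tool call to move; the robot and the scene stay as the last step left them, time stands still between calls to the robot, and variables do not carry over. Pictures are saved under pics/ and viewed, about 8 in all and at most 12, crops included, and the job is handed in when it is done.

Besides the shell and the picture viewer there is one more tool, called after "Emit:" as name([rows], argument=value, ...), one row to a line, values as JSON. carry_out: Moves the arm, as the interface text tells. Its arguments: {"type":"object","properties":{"rows":{"type":"array"}},"required":["rows"]}

```bash
mkdir -p pics
cat > h.py <<'E'
import numpy as np, cv2
from workcell import *
def ray(s,u,v):
    K=np.array(s["camera_matrix"]);k=s["k1"]
    p=cv2.undistortPoints(np.array([[[u,v]]],float),K,np.array([k,0,0,0,0.]))[0,0]
    R=np.array(s["rotation"]);return np.array(s["position"]),R@np.array([p[0],-p[1],-1])
def at(s,u,v,z):
    o,d=ray(s,u,v);return o+d*(z-o[2])/d[2]
def save(n,img): cv2.imwrite(f"pics/{n}.png",cv2.cvtColor(img,cv2.COLOR_RGB2BGR))
E
python3 - <<'E'
from h import *
for c in ["top","scene"]:
    s=snapshot(c); save(c,s["pixels"]); print(c,np.round(s["position"],3).tolist(),np.round(s["camera_matrix"],1).tolist(),s["k1"])
    for l in ["pin_blue_top","pin_yellow_top","pin_red_top","pin_black_top","carrier","post","jar","tweezers","stage"]:
        for b in boxes_of(c,l)[:3]:
            e=b["extent"]; z=.114 if "pin" in l else .06
            print(l,round(b["score"],2),np.round(e,0).tolist(),at(s,e[0],e[1],z).round(3).tolist())
print(get_state()["ee_rot"],get_state()["clock"])
E
```

```text
top [0.476, 0.075, 0.854] [[438.2, 0.0, 322.5], [0.0, 438.2, 246.1], [0.0, 0.0, 1.0]] -0.06191087110819765
pin_blue_top 0.56 [330.0, 214.0, 15.0, 13.0] [0.614, 0.056, 0.114]
pin_yellow_top 0.75 [355.0, 312.0, 16.0, 17.0] [0.447, 0.02, 0.114]
pin_red_top 0.66 [291.0, 285.0, 20.0, 15.0] [0.495, 0.125, 0.114]
pin_black_top 0.47 [386.0, 240.0, 16.0, 15.0] [0.567, -0.038, 0.114]
carrier 0.87 [321.0, 151.0, 70.0, 68.0] [0.746, 0.068, 0.06]
carrier 0.75 [217.0, 290.0, 48.0, 64.0] [0.492, 0.264, 0.06]
carrier 0.74 [453.0, 348.0, 61.0, 44.0] [0.375, -0.159, 0.06]
post 0.85 [274.0, 216.0, 25.0, 25.0] [0.623, 0.159, 0.06]
post 0.66 [336.0, 266.0, 123.0, 135.0] [0.528, 0.046, 0.06]
jar 0.55 [418.0, 276.0, 26.0, 23.0] [0.507, -0.102, 0.06]
tweezers 0.67 [392.0, 203.0, 50.0, 31.0] [0.643, -0.06, 0.06]
stage 0.86 [339.0, 266.0, 123.0, 133.0] [0.528, 0.042, 0.06]
scene [0.923, -0.533, 0.523] [[496.8, 0.0, 313.7], [0.0, 496.8, 236.3], [0.0, 0.0, 1.0]] 0.026218051156135874
pin_blue_top 0.73 [341.0, 236.0, 23.0, 16.0] [0.623, 0.056, 0.114]
pin_blue_top 0.72 [340.0, 248.0, 31.0, 35.0] [0.638, 0.024, 0.114]
pin_yellow_top 0.52 [240.0, 219.0, 14.0, 12.0] [0.457, 0.013, 0.114]
pin_black_top 0.64 [279.0, 257.0, 16.0, 14.0] [0.574, -0.044, 0.114]
carrier 0.89 [425.0, 317.0, 88.0, 61.0] [0.786, 0.007, 0.06]
carrier 0.79 [336.0, 215.0, 57.0, 35.0] [0.54, 0.193, 0.06]
carrier 0.74 [289.0, 250.0, 80.0, 48.0] [0.53, 0.047, 0.06]
post 0.61 [375.0, 249.0, 24.0, 44.0] [0.651, 0.128, 0.06]
jar 0.81 [221.0, 316.0, 37.0, 43.0] [0.543, -0.144, 0.06]
tweezers 0.83 [317.0, 344.0, 68.0, 23.0] [0.685, -0.12, 0.06]
stage 0.74 [294.0, 271.0, 144.0, 104.0] [0.571, 0.0, 0.06]
stage 0.49 [319.0, 344.0, 69.0, 28.0] [0.687, -0.118, 0.06]
[[-9.01829439e-01  4.32092192e-01  2.38776930e-05]
 [ 4.32092192e-01  9.01829439e-01 -9.30490346e-06]
 [-2.55541826e-05  1.92592886e-06 -1.00000000e+00]] 1.0
```

Run:
```python
import cv2
t=cv2.imread("pics/top.png")[90:390,170:490]; cv2.imwrite("pics/topc.png",cv2.resize(t,None,fx=2,fy=2,interpolation=2))
t=cv2.imread("pics/scene.png")[170:380,180:460]; cv2.imwrite("pics/scenec.png",cv2.resize(t,None,fx=2.8,fy=2.8,interpolation=2))
```

```text
(no output)
```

View pics/topc.png

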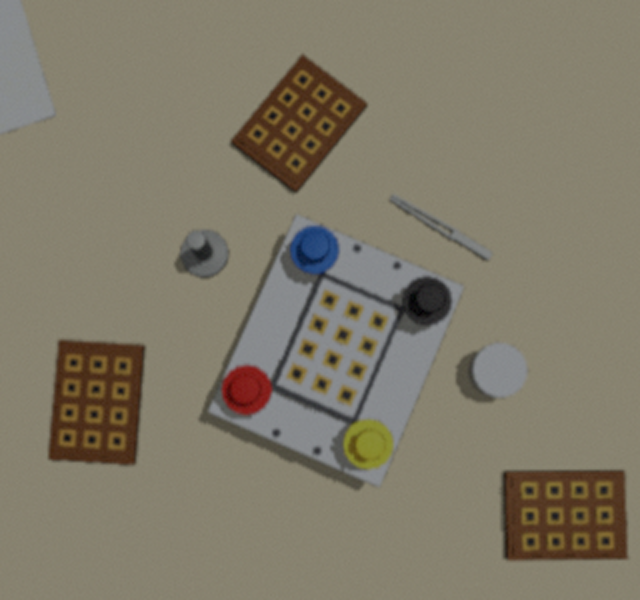

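View pics/scenec.png

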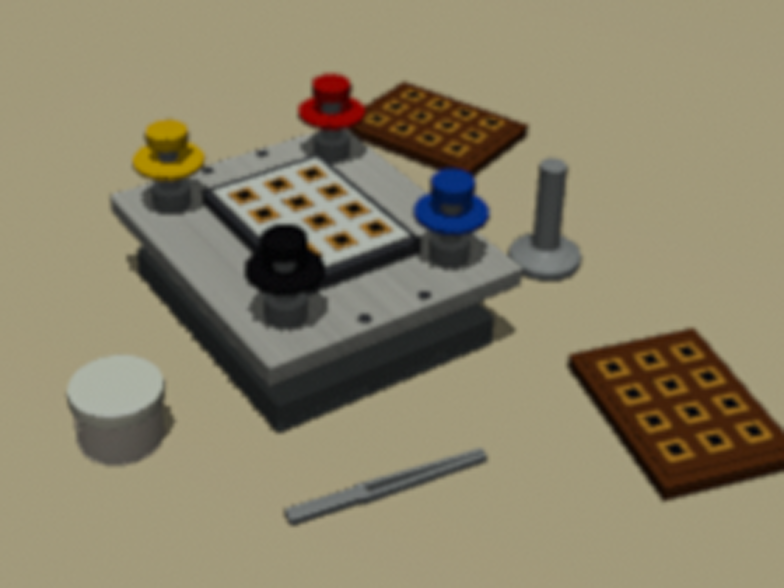

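The top crop shows the stage with blue at about (328,214) px, black (385,240), red (292,285) and yellow (355,312). Each colour appears on only one pin, and the scene view agrees. The only look-alikes are three brown carriers, at top px (320,151), (218,291) and (453,348). The real carrier is the white-panelled one at (339,263). Next I'll fit the 140 x 110 mm pin rectangle and work out the shifts.

Run:
```python
from h import *
P={}
s=snapshot("top")
for c in ["blue","yellow","red","black"]:
    m=boxes_of("top",f"pin_{c}_top")[0]["extent"]; P[c]=at(s,m[0],m[1],.112)[:2]
a=np.array([P[c] for c in ["blue","black","yellow","red"]])
ctr=a.mean(0); print(a.round(4).tolist(),ctr.round(4), [round(np.linalg.norm(a[i]-a[i-1]),4) for i in range(4)])
# similarity fit, rigid
best=None
q=np.array([[70,55],[70,-55],[-70,-55],[-70,55]])/1000
U,S,V=np.linalg.svd((a-ctr).T@q); R2=U@V; f=q@R2.T+ctr
print("fit",f.round(4).tolist(),"res mm",((a-f)*1000).round(1).tolist())
st=get_state(); R=np.array(st["ee_rot"]); p=np.array(st["tool_pos"]); print(p,st["clock"],st["wrist_force"])
prev=p
for c,i in (("blue",0),("yellow",2),("red",3)):
    g=np.array([*((f[i]+a[i])/2),.16]); print(c,g.round(4),"shift",(R.T@(g-prev)).round(4)); prev=g
```

```text
Traceback (most recent call last):
IndexError: list index out of range
```

```bash
cat > fit.py <<'E'
from h import *
s=snapshot("top")
px=[(329,213.7),(385.5,239.8),(355.3,312.2),(291.8,285)]
a=np.array([at(s,u,v,.112)[:2] for u,v in px])
ctr=a.mean(0); print([round(np.linalg.norm(a[i]-a[i-1]),4) for i in range(4)])
q=np.array([[70,55],[70,-55],[-70,-55],[-70,55]])/1000
U,S,V=np.linalg.svd((a-ctr).T@q); f=q@(U@V).T+ctr
print("fit",f.round(4).tolist(),"res mm",((a-f)*1000).round(1).tolist())
st=get_state(); R=np.array(st["ee_rot"]); prev=np.array(st["tool_pos"]); print(prev,st["clock"],st["wrist_force"])
for c,i in (("blue",0),("yellow",2),("red",3)):
    g=np.array([*((f[i]+a[i])/2),.16]); print(c,g.round(4),"shift",(R.T@(g-prev)).round(4)); prev=g
E
python3 fit.py
```

```text
[np.float64(0.1375), np.float64(0.1066), np.float64(0.1334), np.float64(0.1162)]
fit [[0.6186, 0.0589], [0.5696, -0.0396], [0.4443, 0.0228], [0.4933, 0.1213]] res mm [[-2.9, -1.1], [-1.8, 2.2], [2.5, -4.0], [2.2, 3.0]]
[0.23763448 0.49597999 0.26075264] 1.3 [ 0.4287454  -0.02317931  0.3899254 ]
blue [0.6172 0.0583 0.16  ] shift [-0.5314 -0.2307  0.1008]
yellow [0.4455 0.0207 0.16  ] shift [ 0.1385 -0.1081 -0.    ]
red [0.4943 0.1228 0.16  ] shift [1.000e-04 1.131e-01 0.000e+00]
```

Emit:
carry_out([
  [0,[-0.038,-0.0165,0],[0,0,0]],
  [0,[-0.076,-0.033,0],[0,0,0]],
  [0,[-0.114,-0.0495,0],[0,0,0]],
  [0,[-0.152,-0.066,0],[0,0,0]],
  [0,[-0.19,-0.0825,0],[0,0,0]],
  [0,[-0.228,-0.099,0],[0,0,0]],
  [0,[-0.266,-0.1155,0],[0,0,0]],
  [0,[-0.304,-0.132,0],[0,0,0]],
  [0,[-0.342,-0.1485,0],[0,0,0]],
  [0,[-0.38,-0.165,0],[0,0,0]],
])

```text
clock: 2.13
tool_pos: [0.5101, 0.1812, 0.2609]
ee_rot: [[-0.902, 0.432, 0.0], [0.432, 0.902, 0.0], [-0.0, 0.0, -1.0]]
wrist_force: [1.2, 0.9, 0.5]
grip_width: 0.27
```

```bash
python3 fit.py | tail -3; python3 -c "
from h import *
s=snapshot('wrist');save('w1',s['pixels']);print(s['position'],s['rotation'],get_state()['joints'])"
```

```text
blue [0.6172 0.0583 0.16  ] shift [-0.1436 -0.0611  0.1008]
yellow [0.4455 0.0207 0.16  ] shift [ 0.138  -0.1087 -0.0003]
red [0.4943 0.1228 0.16  ] shift [ 6.000e-04  1.131e-01 -1.000e-04]
[0.45334528 0.2071612  0.38336171] [[ 0.43689893 -0.86697643 -0.23973152]
 [ 0.899509    0.42059218  0.1182615 ]
 [-0.00170073 -0.26730898  0.96360937]] [ 1.18113719e-01  3.67816676e-01  1.31929375e+00 -1.00240087e-03
  1.45406380e+00 -1.00000517e+00]
```

View pics/w1.png

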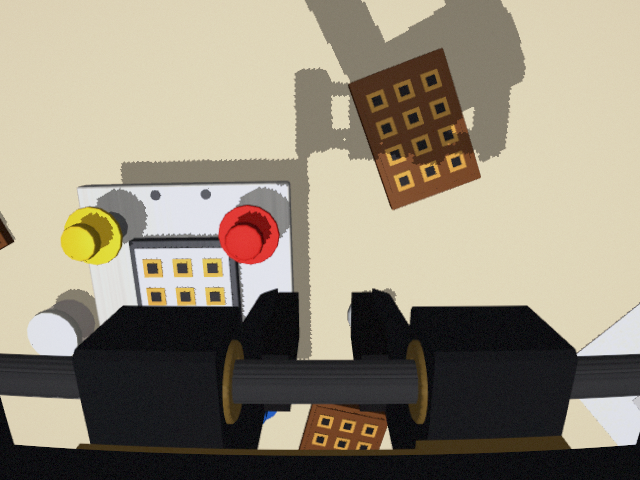

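The wrist view shows the red cap at (243,241) and the yellow cap at (80,242), sharper than the top camera. I'll check both against the fit.

Run:
```python
from h import *
s=snapshot('wrist'); im=s['pixels']
print("red",at(s,243,241,.114).round(4),"yellow",at(s,80,242,.114).round(4))
t=snapshot('top')
h=cv2.cvtColor(t['pixels'],cv2.COLOR_RGB2HSV)
# pictured coloured blob (brim+cap) in the top view, brim z=.094
for n,lo,hi in (("blue",(100,120,40),(130,255,255)),("yellow",(24,150,60),(34,255,255)),("red",(0,180,60),(6,255,255))):
    m=cv2.inRange(h,lo,hi); k,_,st,c=cv2.connectedComponentsWithStats(m); i=1+st[1:,4].argmax()
    x,y,w,hh,_=st[i]; print(n,st[i],at(t,x+w/2-.5,y+hh/2-.5,.096).round(4))
```

```text
red [0.4931 0.129  0.114 ] yellow [0.4446 0.0277 0.114 ]
blue [315 204  24  23 430] [0.6165 0.0619 0.096 ]
yellow [342 301  24  23 420] [0.4466 0.0206 0.096 ]
red [282 279   2   6   7] [0.5023 0.1413 0.096 ]
```

Emit:
carry_out([
  [0,[-0.036,-0.015,0],[0,0,0]],
  [0,[-0.072,-0.03,0],[0,0,0]],
  [0,[-0.108,-0.045,0],[0,0,0]],
  [0,[-0.143,-0.061,0],[0,0,0]],
  [0,[-0.143,-0.061,0.035],[0,0,0]],
  [0,[-0.143,-0.061,0.06],[0,0,0]],
  [0,[-0.143,-0.061,0.08],[0,0,0]],
  [0,[-0.143,-0.061,0.08],[0,0,0]],
  [0,[-0.143,-0.061,0.08],[0,0,0]],
])

```text
clock: 3.08
tool_pos: [0.6111, 0.0675, 0.1809]
ee_rot: [[-0.903, 0.431, -0.001], [0.431, 0.903, 0.0], [0.001, -0.0, -1.0]]
wrist_force: [0.4, 0.0, 0.4]
grip_width: 0.002
```

Run:
```python
from h import *
for c in ('wrist','scene','top'):
    s=snapshot(c); save(c+'2',s['pixels'])
    if c=='scene': save('s2c',cv2.resize(s['pixels'][150:330,200:440],None,fx=3,fy=3))
```

```text
(no output)
```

View pics/s2c.png

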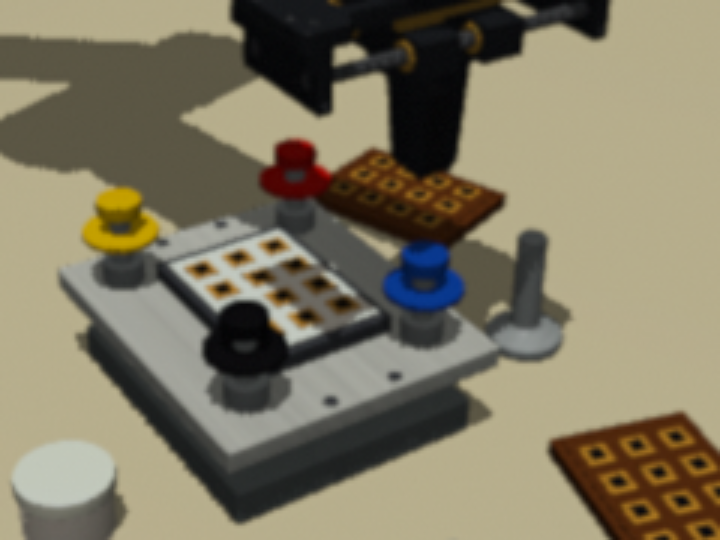

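View pics/wrist2.png

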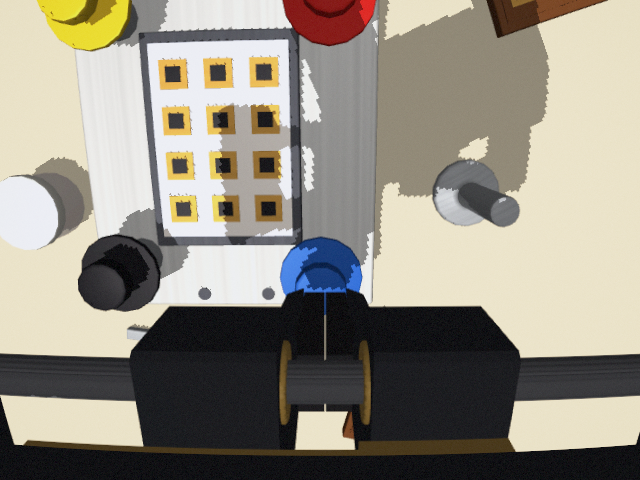

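Run:
```python
from h import *
s=snapshot('wrist'); st=get_state(); p=np.array(st['tool_pos']);R=np.array(st['ee_rot'])
print(p.round(4),st['qd'],s['position'])
for n,u,v,z in (("blue brim",321,278,.094),("black cap",103,286,.114),("black brim",119,273,.094)): print(n,at(s,u,v,z).round(4))
tip=p+R@[0,0,.022]
K=np.array(s["camera_matrix"]);C=np.array(s['rotation']);d=C.T@(tip-s['position']);x=np.array([d[0],-d[1]])/-d[2];x=x*(1+s['k1']*(x@x))
print("tip px",K[:2,:2]@x+K[:2,2], "cam-tcp in tool",R.T@(np.array(s['position'])-p))
for c in ('scene','top'):
    s=snapshot(c); d=np.array(s['rotation']).T@(tip-s['position']);x=np.array([d[0],-d[1]])/-d[2];x=x*(1+s['k1']*(x@x));K=np.array(s["camera_matrix"]);print(c,'tip px',K[:2,:2]@x+K[:2,2])
s=snapshot('scene'); print("scene caps blue/yel/red/black",[at(s,200+u/3,150+v/3,.114).round(4).tolist() for u,v in((425,249),(119,198),(295,148),(244,312))])
```

```text
[0.612  0.0667 0.1826] [-0.00563689  0.00471746  0.00766074 -0.00034674 -0.00332312  0.00129527] [0.55068388 0.09724105 0.30570437]
blue brim [0.6204 0.0619 0.094 ]
black cap [ 0.5713 -0.0343  0.114 ]
black brim [ 0.571  -0.0356  0.094 ]
tip px [321.66680498 315.6570584 ] cam-tcp in tool [ 0.06816875  0.00119519 -0.12333562]
scene tip px [339.88305303 204.99339868]
top tip px [324.03432918 210.46880345]
scene caps blue/yel/red/black [[0.6193, 0.0636, 0.114], [0.4508, 0.0194, 0.114], [0.5003, 0.1222, 0.114], [0.5728, -0.0365, 0.114]]
```

Emit:
carry_out([
  [0,[-0.0085,0,0.015],[0,0,0]],
  [0,[-0.0085,0,0.03],[0,0,0]],
  [0,[-0.0085,0,0.038],[0,0,0]],
  [0,[-0.0085,0,0.041],[0,0,0]],
  [0,[-0.0085,0,0.044],[0,0,0]],
  [0,[-0.0085,0,0.046],[0,0,0]],
  [0,[-0.0085,0,0.048],[0,0,0]],
  [0,[-0.0085,0,0.05],[0,0,0]],
  [0,[-0.0085,0,0.052],[0,0,0]],
  [0,[-0.0085,0,0.052],[0,0,0]],
])

```text
clock: 4.27
tool_pos: [0.6194, 0.0626, 0.1289]
ee_rot: [[-0.902, 0.432, 0.001], [0.432, 0.902, -0.0], [-0.001, 0.0, -1.0]]
wrist_force: [0.2, -0.6, 3.5]
grip_width: 0.007
```

Run:
```python
from h import *
s=snapshot('scene'); save('s3c',cv2.resize(s['pixels'][150:330,200:440],None,fx=3,fy=3))
st=get_state();print(st['tool_pos'],st['wrist_force'],st['clock'])
```

```text
[0.61944439 0.06253869 0.12896284] [-0.75370086  0.91592953  3.31581954] 4.3167
```

View pics/s3c.png

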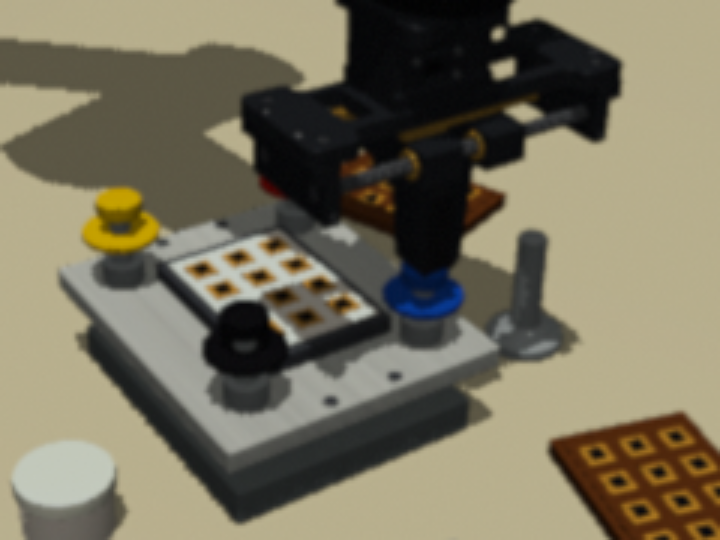

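The tips are centred on the blue cap with 3.4 N and 7 mm of travel, so the pin has slid about 4 mm. I'll press 5 mm further, then lift.

Emit:
carry_out([
  [0,[0,0,0.001],[0,0,0]],
  [0,[0,0,0.002],[0,0,0]],
  [0,[0,0,0.003],[0,0,0]],
  [0,[0,0,0.004],[0,0,0]],
  [0,[0,0,0.005],[0,0,0]],
  [0,[0,0,0.0055],[0,0,0]],
  [0,[0,0,0.0055],[0,0,0]],
  [0,[0,0,0.0055],[0,0,0]],
])

```text
clock: 4.98
tool_pos: [0.6194, 0.0625, 0.1232]
ee_rot: [[-0.902, 0.432, 0.0], [0.432, 0.902, 0.0], [-0.0, 0.0, -1.0]]
wrist_force: [-0.2, 0.7, 3.0]
grip_width: 0.004
```

Emit:
carry_out([
  [0,[0,0,-0.01],[0,0,0]],
  [0,[0,0,-0.03],[0,0,0]],
  [0,[0,0,-0.05],[0,0,0]],
  [0,[0,0,-0.06],[0,0,0]],
  [0,[0.03,-0.023,-0.06],[0,0,0]],
  [0,[0.06,-0.046,-0.06],[0,0,0]],
  [0,[0.09,-0.069,-0.06],[0,0,0]],
  [0,[0.12,-0.09,-0.06],[0,0,0]],
  [0,[0.1385,-0.106,-0.06],[0,0,0]],
  [0,[0.1385,-0.106,-0.06],[0,0,0]],
])

```text
clock: 5.82
tool_pos: [0.4445, 0.0266, 0.1834]
ee_rot: [[-0.902, 0.433, -0.003], [0.433, 0.902, 0.0], [0.003, -0.001, -1.0]]
wrist_force: [-0.2, 0.2, -0.5]
grip_width: 0.002
```

Run:
```python
from h import *
st=get_state();p=np.array(st['tool_pos']);R=np.array(st['ee_rot']);print(p,st['wrist_force'],st['clock'])
print("to yellow",R.T@(np.array([.448,.0245,.15])-p))
s=snapshot('scene'); a=cv2.resize(s['pixels'][150:330,200:440],None,fx=3,fy=3)[:300*2]
w=snapshot('wrist'); save('w4',w['pixels'])
save('s4',a)
```

```text
[0.44450075 0.02664627 0.18336711] [-0.2398429   0.20402196 -0.54290851] 5.8167
to yellow [-0.00417131 -0.00038507  0.03335667]
```

View pics/s4.png

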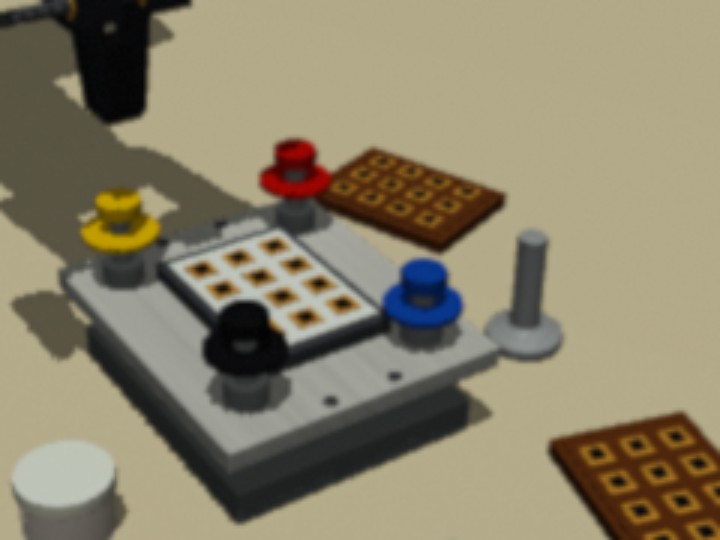

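View pics/w4.png

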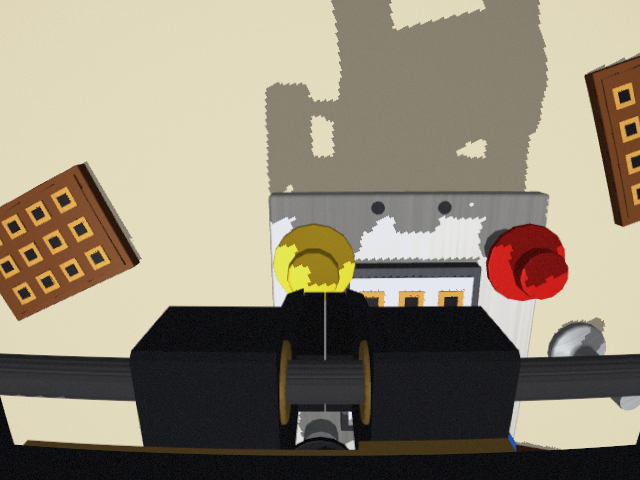

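Blue is visibly down: its cap is at crop row about 270, where it was about 249. The wrist view shows the yellow brim centred at about (314,264) and the red brim at about (527,262).

Run:
```python
from h import *
s=snapshot('wrist'); st=get_state(); p=np.array(st['tool_pos']);R=np.array(st['ee_rot'])
h=cv2.cvtColor(s['pixels'],cv2.COLOR_RGB2HSV)
m=cv2.inRange(h,(24,150,60),(34,255,255)); k,_,q,_=cv2.connectedComponentsWithStats(m);print(q[1+q[1:,4].argmax()])
print(p,st['wrist_force'])
for n,u,v,z in (("yellow",314,264.5,.094),("red",527,262,.094),("red cap",543,273,.114)):
    g=at(s,u,v,z); print(n,g.round(4),(R.T@(g-p)).round(4))
```

```text
[ 272  222   82   76 3436]
[0.44922826 0.0266591  0.1835754 ] [-0.11792758 -0.01710085 -0.98837685]
yellow [0.4485 0.0214 0.094 ] [-0.0015 -0.0051  0.0896]
red [0.497  0.1252 0.094 ] [-0.0004  0.1095  0.0896]
red cap [0.4958 0.1244 0.114 ] [0.0003 0.1083 0.0696]
```

Emit:
carry_out([
  [0,[0,-0.004,0.015],[0,0,0]],
  [0,[0,-0.004,0.03],[0,0,0]],
  [0,[0,-0.004,0.038],[0,0,0]],
  [0,[0,-0.004,0.043],[0,0,0]],
  [0,[0,-0.004,0.045],[0,0,0]],
  [0,[0,-0.004,0.047],[0,0,0]],
  [0,[0,-0.004,0.049],[0,0,0]],
  [0,[0,-0.004,0.051],[0,0,0]],
  [0,[0,-0.004,0.053],[0,0,0]],
  [0,[0,-0.004,0.053],[0,0,0]],
])

```text
clock: 6.8
tool_pos: [0.4473, 0.0232, 0.1304]
ee_rot: [[-0.902, 0.432, 0.001], [0.432, 0.902, -0.0], [-0.001, 0.0, -1.0]]
wrist_force: [0.1, 0.3, 2.9]
grip_width: 0.005
```

Emit:
carry_out([
  [0,[0,0,0.001],[0,0,0]],
  [0,[0,0,0.002],[0,0,0]],
  [0,[0,0,0.003],[0,0,0]],
  [0,[0,0,0.004],[0,0,0]],
  [0,[0,0,0.005],[0,0,0]],
  [0,[0,0,0.006],[0,0,0]],
  [0,[0,0,0.007],[0,0,0]],
  [0,[0,0,0.007],[0,0,0]],
  [0,[0,0,0.007],[0,0,0]],
])

```text
clock: 7.55
tool_pos: [0.4469, 0.0231, 0.1232]
ee_rot: [[-0.902, 0.432, -0.0], [0.432, 0.902, -0.0], [0.0, -0.0, -1.0]]
wrist_force: [2.0, 0.1, 3.5]
grip_width: 0.003
```

Emit:
carry_out([
  [0,[0,0,-0.01],[0,0,0]],
  [0,[0,0,-0.03],[0,0,0]],
  [0,[0,0,-0.05],[0,0,0]],
  [0,[0,0,-0.06],[0,0,0]],
  [0,[0,0.03,-0.06],[0,0,0]],
  [0,[0,0.06,-0.06],[0,0,0]],
  [0,[0,0.09,-0.06],[0,0,0]],
  [0,[0,0.112,-0.06],[0,0,0]],
  [0,[0,0.112,-0.06],[0,0,0]],
  [0,[0,0.112,-0.06],[0,0,0]],
])

```text
clock: 8.38
tool_pos: [0.4946, 0.1246, 0.1825]
ee_rot: [[-0.903, 0.43, -0.002], [0.43, 0.903, -0.001], [0.002, -0.002, -1.0]]
wrist_force: [-0.4, 0.5, -0.4]
grip_width: 0.005
```

Run:
```python
from h import *
s=snapshot('wrist');snapshot('wrist');s=snapshot('wrist'); st=get_state(); p=np.array(st['tool_pos']);R=np.array(st['ee_rot'])
print(p,(R.T@(np.array([.4963,.1246,.1235])-p)).round(4),st['wrist_force'])
h=cv2.cvtColor(s['pixels'],cv2.COLOR_RGB2HSV)
m=cv2.inRange(h,(0,180,60),(4,255,255))|cv2.inRange(h,(174,180,60),(180,255,255)); k,_,q,_=cv2.connectedComponentsWithStats(m);x,y,w,hh,_=q[1+q[1:,4].argmax()];print(x,y,w,hh,at(s,x+w/2,y+w/2,.094))
s=snapshot('scene'); a=cv2.resize(s['pixels'][150:330,200:440],None,fx=3,fy=3); save('s5',a)
```

```text
[0.49463856 0.12332354 0.18298982] [-0.001   0.0019  0.0595] [0.49237157 0.43296238 0.71684454]
287 223 82 78 [0.49694782 0.12519823 0.094     ]
```

View pics/s5.png

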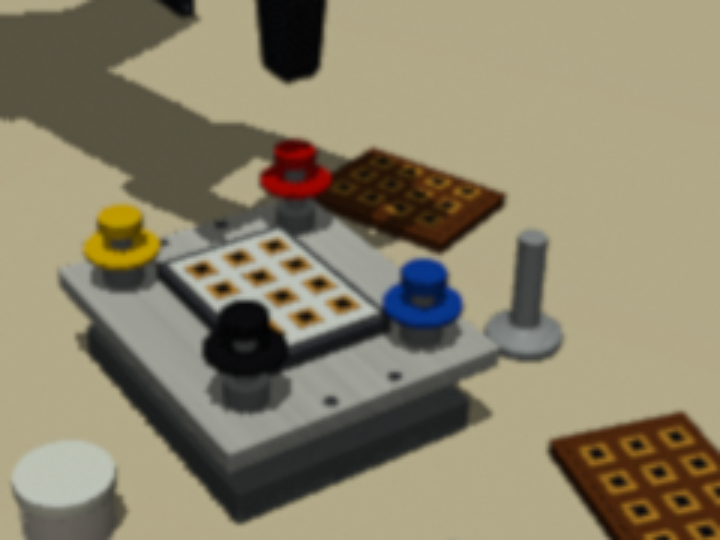

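Blue and yellow are down (yellow cap at crop row about 215, was 198), and red and black are still up. Red is next.

Emit:
carry_out([
  [0,[-0.001,0.002,0.015],[0,0,0]],
  [0,[-0.001,0.002,0.03],[0,0,0]],
  [0,[-0.001,0.002,0.038],[0,0,0]],
  [0,[-0.001,0.002,0.043],[0,0,0]],
  [0,[-0.001,0.002,0.045],[0,0,0]],
  [0,[-0.001,0.002,0.047],[0,0,0]],
  [0,[-0.001,0.002,0.049],[0,0,0]],
  [0,[-0.001,0.002,0.051],[0,0,0]],
  [0,[-0.001,0.002,0.053],[0,0,0]],
  [0,[-0.001,0.002,0.053],[0,0,0]],
])

```text
clock: 9.42
tool_pos: [0.4972, 0.1254, 0.1304]
ee_rot: [[-0.902, 0.432, 0.001], [0.432, 0.902, -0.0], [-0.001, 0.0, -1.0]]
wrist_force: [-0.1, -0.9, 2.5]
grip_width: 0.01
```

Emit:
carry_out([
  [0,[0,0,0.001],[0,0,0]],
  [0,[0,0,0.002],[0,0,0]],
  [0,[0,0,0.003],[0,0,0]],
  [0,[0,0,0.004],[0,0,0]],
  [0,[0,0,0.005],[0,0,0]],
  [0,[0,0,0.006],[0,0,0]],
  [0,[0,0,0.007],[0,0,0]],
  [0,[0,0,0.007],[0,0,0]],
  [0,[0,0,0.007],[0,0,0]],
])

```text
clock: 10.17
tool_pos: [0.4971, 0.1255, 0.1232]
ee_rot: [[-0.902, 0.432, 0.0], [0.432, 0.902, -0.0], [-0.0, 0.0, -1.0]]
wrist_force: [1.1, -1.7, 2.6]
grip_width: 0.006
```

Emit:
carry_out([
  [0,[0,0,-0.01],[0,0,0]],
  [0,[0,0,-0.03],[0,0,0]],
  [0,[0,0,-0.06],[0,0,0]],
  [0,[0,0,-0.09],[0,0,0]],
  [0,[0,0,-0.11],[0,0,0]],
  [0,[0,0,-0.12],[0,0,0]],
  [0,[0,0,-0.12],[0,0,0]],
  [0,[0,0,-0.12],[0,0,0]],
])

```text
clock: 10.83
tool_pos: [0.4967, 0.1257, 0.2427]
ee_rot: [[-0.902, 0.432, -0.001], [0.432, 0.902, 0.0], [0.001, 0.0, -1.0]]
wrist_force: [-0.8, -0.8, -0.3]
grip_width: 0.003
```

Run:
```python
from h import *
s=snapshot('scene'); a=cv2.resize(s['pixels'][150:380,190:440],None,fx=2.6,fy=2.6); save('s6',a); print(get_state()['tool_pos'],get_state()['clock'])
```

```text
[0.49653147 0.12566244 0.24213111] 10.8833
```

View pics/s6.png

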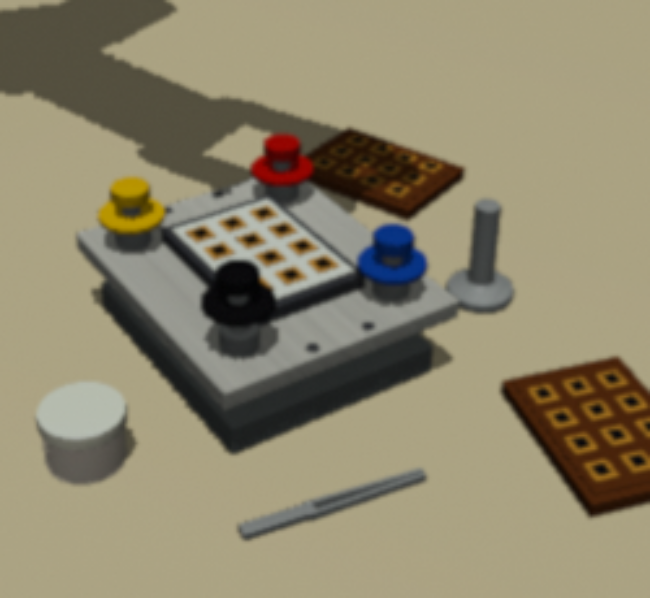

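Red, yellow and blue are all down. The exposed feet below their brims are short, while black's is tall. Nothing else has moved.

```bash
python3 -c "
from workcell import *
print(hand_in())"
```

```text
the job is handed in; nothing more can be done
None
```

I pressed the blue, yellow and red pins down in that order with the shut fingertips, and all three stayed down. The job is handed in, but the interface gives no verdict.

- **Presses:** each cap went down about 13 mm, so each pin slid roughly 9–10 mm (worked out, not measured). The vertical force I read was never above 3.5 N, but I only read it at the end of each move.
- **Last picture:** blue, yellow and red are down and black is up. The carrier, post, jar and tweezers look where they were, judged by eye. The arm finished about 12 cm above the pressed position, touching nothing, at about 10.9 s.
- **Checks that disagreed or failed:**
  - The first pin positions from the top camera alone were up to about 5 mm off the given pin spacing and from the wrist view. I corrected each position from the wrist and scene cameras before pressing.
  - One detector call missed a pin, so I took the pixel positions from the picture instead.
  - The colour search in the top view did not find the red pin. I found it from the wrist camera.

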